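# Tumble the gear housing over the step

### The job

Turn the gear housing so that its round sealing face points up: first take the part that lies in the landing below the step and put it in the tin tray, then push the housing, never lifting it, off the deck so that it tumbles over the step edge into the landing. Finally slide it along until it sits square and flush against the end stop, lying flat between the two side rails, and leave everything else on the bench where it is.

Things in the scene. Friction and masses are not known exactly. Their poses are not given: they have to be found in the camera images.
- stand: Fixed bare-steel stepped stand (mm). Origin on the bench under the middle of the step edge; x points over the step from deck to landing, y along the edge, z up. Deck: solid, x -150 to 0, y -100 to 100, top 38 high, no walls. Landing: the bench itself, x 0 to 170, between two side rails (18 high, 12 thick, inner faces at y +-62, x 0 to 185).
- step_edge (a point): Middle of the deck's top edge at the step, 38 mm above the bench.
- end_stop (a point): Foot of the near face of the end stop (bar 30 mm high, 15 thick, closing the landing at the stand's x = 170), middle of its width, on the bench.
- casting: Gear housing, ribbed aluminium, 76 (x) x 104 (y) x 100 (z) mm, a block with flat faces, 0.55 to 0.95 kg. Origin in the middle of its starting underside, z up. Its -x face has the round sealing face (68 mm disc, dark centre, flush), looking away from the step. It stands on the deck, x axis towards the step within 0.3 rad, up to 30 mm off the stand's centre line.
- casting_center (a point): Middle (and centre of mass) of the housing, 50 mm above its origin. Pushed slowly, once this is past the step edge the housing tumbles a quarter turn by itself; it then lies +x face down, 100 mm long and 76 high, some 10 to 40 mm clear of the step. Friction roughly 0.45 to 0.75.
- pulley: Steel pull pulley lying flat: grooved disc 84 mm diameter, 20 high, with a round hub 36 mm diameter on top, up to 56 high. Origin in the middle of its underside, z up; 0.3 kg. Exactly one of pulley, primer and drain plug lies in the landing; the other two are on the bench to the left and stay there.
- primer: Fuel primer: black foot 70 mm diameter, 14 high, with a blue plastic bulb 44 mm diameter, straight up to 46, domed to 58 high. Rigid. Origin in the middle of its underside, z up; 0.09 kg.
- drain_plug: Brass drain plug standing on its head: hexagon 70 mm across corners, 16 high, with a threaded shank 36 mm diameter up to 61 high. Origin in the middle of its underside, z up; 0.32 kg.
- tray: Fixed tin tray, 250 (x) x 160 (y) mm, walls 3 thick and 30 high, floor 3 thick; origin under its middle. Three spark plugs lie in its +x half (x 30 to 120). A steel chute, 90 wide, slopes down into that +x half over its -y wall, up to 190 high at 310 mm from the tray's middle.
- tray_free (a point): Middle of the tray's free -x half (about 120 x 150 mm of free floor), on its floor.
- spark0: Spark plug, 84 mm long, 21 thick, lying in the tray along its x axis; origin on its underside at the hexagon. Stays in the tray.
- spark1: As spark0.
- spark2: As spark0.
- oil_bottle: Grey oil bottle, 60 mm diameter, 130 high, standing beyond the tray and the deck; origin in the middle of its underside. Leave alone.
- bolt_jar: Glass jar with steel lid, 72 mm diameter, 85 high, beyond the landing on the left; origin in the middle of its underside. Leave alone.
- wrench: Steel wrench, 190 mm long, flat on the bench, far left. Leave alone.
Not all that is in view belongs to the job. What is shaped like the casting but green or orange is not meant.

How it is judged:
By the outcome, as a careful person would: the job done as asked, in the order asked, and still so for the second after the job is handed in, with the robot touching nothing.
It also fails if it takes over 72 s, if anything falls off the work surface, if the arm or the gripper's body presses on something with over 40 N, if the wrist force passes 120 N, or if a joint passes its speed limit or range.

### The arm

A 7-joint arm with a two-finger parallel gripper is mounted at the origin on the work surface. World frame = base frame: x ahead of the robot, y to its left, z up, the work surface at z = 0. Lengths are in m, angles in rad, forces in N, time in s.
With the tool pointing down it reaches from about 0.425 to 0.875 m from the base axis. Payload 4.7 kg.
Tool frame: the origin (TCP) lies midway between the tips of the shut fingers; the grasp point (between the pads) lies 19 mm behind it (arm.grip_point_offset is the distance from the TCP to the grasp point, in m); z points along the fingers, y is the direction in which the jaws open and shut (so a half turn about z gives the same grasp; the last joint's range is limited). The gripper opens to 87 mm and grips with 3 to 60 N. Pads are 19 mm wide; open, the fingers measure 117 mm over their backs; the gripper's body (75 mm by 190 mm) begins 51 mm behind the grasp point.
Start: joints at [1.197, 0.321, -0.07, 1.45, 0.023, 1.371, -0.057], TCP at [0.246, -0.602, 0.223] pointing down, gripper open.
Joint ranges: [-2.86, 2.86], [-0.3, 2.09], [-1.38, 1.24], [0.06, 2.45], [-1.56, 4.7], [0.09, 2.05], [-2.69, 2.69]. Speed limits (rad/s): [2.57, 2.57, 3.14, 3.14, 3.14, 3.14, 3.14].

### API

Orientations are given as a rotation vector (axis times angle).
In Python, from workcell import arm gives the robot as it stands. The module is installed in compiled form; this text tells all that it offers.
- The arm moves only by the tool move_arm, never from a script. Its argument "motion" is a list that holds one entry, the list of rows, each a list of 6 numbers: the shift along the tool's x, y, z in mm, then the turn, a rotation vector about the tool's x, y, z in degrees. A call has 1 to 20 rows; each row shifts and turns the pose as measured when the row begins, along the tool's axes as they then stand; what a row does not reach is not made up. A row lasts 1/10 s, in which the tool goes at most 50 mm and 8.59 degrees, less where a joint would pass 70% of its speed; a pose out of reach is approached as far as the arm can. A call with a gripper value outside its range is refused whole. "claw" is the closure, from -1 (fully open) to 1 (shut), set as the call begins (left out, the last holds). The fingers move at their own pace and stop on an object; the grip force is fixed at half the most. Time passes only in rows, so rows that do not move let the fingers close. It gives the time, the measured TCP pose, the force and the opening at its end, in the units of the state.
- arm.state(): the state, without advancing time (a new reading comes with each control period).
- arm.grab_frame(name): name is "side" or "top" or "wrist"; returns (picture, depth): 400x640x3 uint8, red, green, blue; 400x640 float32, m along the optical axis (not along the pixel's ray), 0 where there is no reading.
- arm.calibration(name): a dict with "mtx" (3x3 intrinsics, pixels), "k1" (the pictures are not rectified: a ray, as slopes to the right and down, at radius r is drawn at 1 + k1 r^2 times it, then the intrinsics apply), "T" (4x4, takes a point from camera to world coordinates). Camera axes: x right, y down, z forward; pixel columns grow to the right and rows downward; lengths in m; the calibration is good to about 2 mm. A picture is of the moment at which its call begins: read the wrist's pose just before it. calibration takes no time and is no camera call; for the wrist camera it gives the pose at the moment of the call.
- arm.hand_in(): hands the job in, once; it reports no verdict.
The state is a dict: "clock": time; "q": joint angles; "qvel": joint speeds; "effort": joint torques, N m; "eef_pos": TCP position; "ee_rot": TCP orientation; "force": force on the tool from outside, world axes, zero at the start; "ft_torque": the same for the moment, N m; "opening": finger opening in m.
Only numpy, scipy, OpenCV 4.12 (cv2) and the standard library are available. Lean on these libraries where they do the work, as an engineer would, in place of code of your own. Each camera call takes 0.05 s, during which the arm holds its last target.

## Working session

There is one attempt and no reset: what is moved stays moved. The work goes in short steps, Python scripts to look and compute and a tool call to move; the robot and the scene stay as the last step left them, time stands still between calls to the robot, and variables do not carry over. Pictures are saved under pics/ and viewed, and the job is handed in when it is done.

Besides the shell and the picture viewer there is one more tool, called after "Request:" as name(argument=value, ...), one argument or row to a line, values as JSON. move_arm: Moves the arm, as the interface text tells. Its arguments: {"type":"object","properties":{"motion":{"type":"array"},"claw":{"type":"number"}},"required":["motion"]}

```bash
mkdir -p pics; ls; cat > h.py <<'E'
import numpy as np, cv2
from workcell import arm
from scipy.spatial.transform import Rotation as R
def grab(name,fn=None):
    c=arm.calibration(name); p,d=arm.grab_frame(name)
    np.savez('last_%s.npz'%name,p=p,d=d,mtx=c['mtx'],k1=c['k1'],T=c['T'])
    if fn: cv2.imwrite('pics/'+fn,p[:,:,::-1])
    return p,d,c
def load(name):
    z=np.load('last_%s.npz'%name); return z['p'],z['d'],dict(mtx=z['mtx'],k1=float(z['k1']),T=z['T'])
def slopes(c,uv):
    uv=np.atleast_2d(np.asarray(uv,float)); K=c['mtx']
    return cv2.undistortPoints(uv.reshape(-1,1,2),K,np.array([c['k1'],0,0,0.])).reshape(-1,2)
def onplane(c,uv,z):
    s=slopes(c,uv); r=np.c_[s,np.ones(len(s))]@c['T'][:3,:3].T; o=c['T'][:3,3]
    return o+r*((z-o[2])/r[:,2])[:,None]
def cloud(d,c):
    v,u=np.mgrid[0:400,0:640]; s=slopes(c,np.c_[u.ravel(),v.ravel()]); z=d.ravel()[:,None]
    P=np.c_[s*z,z]@c['T'][:3,:3].T+c['T'][:3,3]; P[d.ravel()==0]=np.nan
    return P.reshape(400,640,3)
def proj(c,P):
    P=np.atleast_2d(P); q=(P-c['T'][:3,3])@c['T'][:3,:3]
    return cv2.projectPoints(q.reshape(-1,1,3),np.zeros(3),np.zeros(3),c['mtx'],np.array([c['k1'],0,0,0.]))[0].reshape(-1,2)
E
python3 - <<'E'
from h import *
s=arm.state(); print({k:np.round(v,3) for k,v in s.items()})
for n in ['top','side','wrist']:
    p,d,c=grab(n,n+'0.png'); print(n,np.round(c['T'],3).tolist(),c['k1'],c['mtx'].tolist(),(d>0).mean())
print(arm.grip_point_offset)
E
```

```text
pics
{'clock': np.float64(0.0), 'q': array([ 1.197,  0.322, -0.07 ,  1.452,  0.023,  1.371, -0.057]), 'qvel': array([-0.001,  0.   , -0.001, -0.   ,  0.001,  0.001,  0.001]), 'effort': array([ 0.0000e+00, -4.9130e+01, -4.0400e-01, -3.1252e+01, -6.4000e-02,
        4.4000e-02,  0.0000e+00]), 'eef_pos': array([ 0.246, -0.601,  0.221]), 'ee_rot': array([-3.081e+00, -6.050e-01,  1.000e-03]), 'force': array([ 0.555, -0.092, -0.597]), 'ft_torque': array([-0.003, -0.014, -0.034]), 'opening': np.float64(0.087)}
top [[-0.017, -0.995, 0.095, 0.361], [-1.0, 0.017, 0.002, 0.039], [-0.004, -0.095, -0.995, 1.501], [0.0, 0.0, 0.0, 1.0]] -0.15690686316587624 [[515.4668907934374, 0.0, 324.64568315226967], [0.0, 515.4668907934374, 198.14346787758274], [0.0, 0.0, 1.0]] 0.99583203125
side [[0.944, -0.25, 0.214, 0.286], [-0.329, -0.691, 0.644, -0.689], [-0.014, -0.678, -0.735, 0.876], [0.0, 0.0, 0.0, 1.0]] -0.09963064711403226 [[403.9350705664953, 0.0, 322.1008393502188], [0.0, 403.9350705664953, 203.1435267261789], [0.0, 0.0, 1.0]] 0.99619140625
wrist [[0.379, -0.891, -0.248, 0.314], [-0.925, -0.366, -0.1, -0.575], [-0.002, 0.268, -0.963, 0.383], [0.0, 0.0, 0.0, 1.0]] -0.0648934485992971 [[355.63310041857113, 0.0, 316.56407792374523], [0.0, 355.63310041857113, 198.85056072182584], [0.0, 0.0, 1.0]] 0.99613671875
0.0187
```

View pics/top0.png

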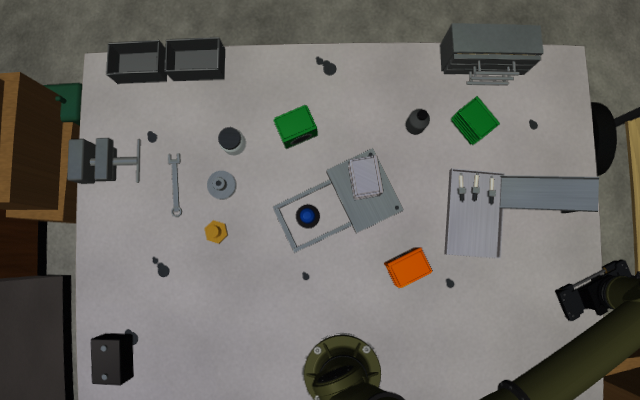

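View pics/side0.png

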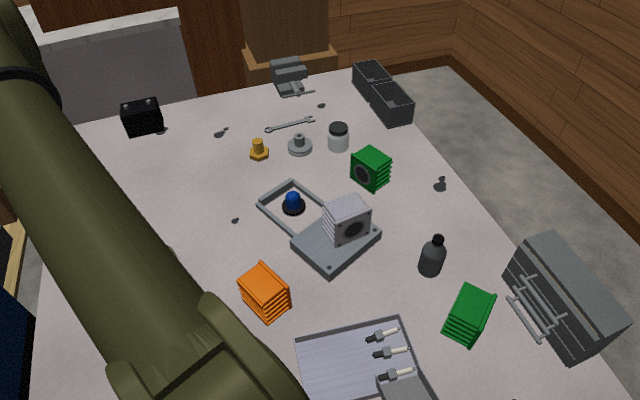

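View pics/wrist0.png

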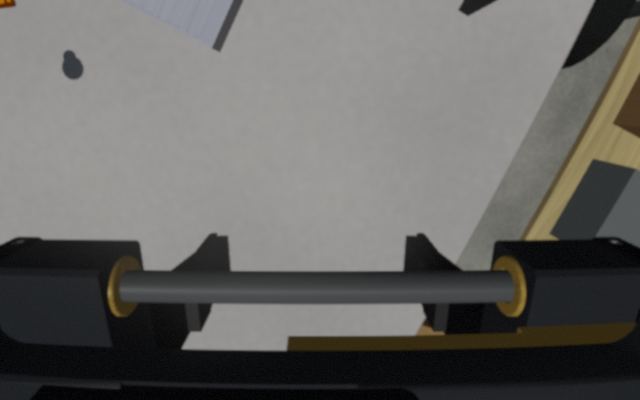

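The top view shows the primer (blue bulb on a black foot) in the landing at (308,216). The aluminium housing stands on the deck at (366,176) and the tray is at (475,215). The pulley (221,185) and drain plug (216,232) are out on the left, and the green and orange blocks are decoys. Next I'll measure and crop.

```bash
python3 - <<'E'
from h import *
p,d,c=load('top')
big=cv2.resize(p[120:280,250:520],None,fx=2.9,fy=2.9,interpolation=cv2.INTER_CUBIC); cv2.imwrite('pics/topcrop.png',big[:,:,::-1])
P=cloud(d,c)
def rect(m,name,lo=0):
    n,l,st,ce=cv2.connectedComponentsWithStats(m.astype(np.uint8))
    for i in range(1,n):
        if st[i,4]>60:
            q=P[l==i]; r=cv2.minAreaRect((q[:,:2]*1000).astype(np.float32))
            print(name,ce[i].round(0),st[i,4],'mean',q.mean(0).round(4),'rect',np.round(r[0],1),np.round(r[1],1),round(r[2],1))
z=P[:,:,2]; reg=np.zeros(z.shape,bool); reg[130:270,265:510]=1
rect(reg&(abs(z-.138)<.008),'casttop')
rect(reg&(abs(z-.038)<.006),'deck')
rect(reg&(abs(z-.018)<.006),'rails')
rect(reg&(abs(z-.030)<.005),'30')
rect(reg&(abs(z-.050)<.009)&(p[:,:,2]>p[:,:,0]+40.),'bulb')
print('bench z',np.nanmedian(z[250:300,330:380]))
E
```

```text
casttop [366. 176.] 1019 mean [ 0.5496 -0.0691  0.1367] rect [549.5 -68.7] [102.6  77.3] 9.3
deck [365. 154.] 103 mean [ 0.6266 -0.0772  0.0376] rect [620.1 -68.8] [20.4 73. ] 24.6
deck [364. 199.] 2147 mean [ 0.496  -0.0698  0.0378] rect [522.4 -71.7] [200.3 150.9] 24.6
deck [504. 191.] 136 mean [ 0.5119 -0.4775  0.0398] rect [ 511.7 -480.7] [25.1 81.9] 85.4
rails [475. 187.] 134 mean [ 0.5284 -0.3987  0.0189] rect [ 531.1 -398.9] [89.1 24.3] 0.1
rails [461. 187.] 111 mean [ 0.5284 -0.357   0.0186] rect [ 529.1 -357.2] [17.6 82.9] 86.2
rails [491. 191.] 128 mean [ 0.5163 -0.4467  0.0182] rect [ 518.8 -447.8] [24.  84.4] 81.3
rails [302. 195.] 246 mean [0.5142 0.1087 0.0179] rect [514.1 109. ] [ 12.8 185.3] 24.6
rails [307. 217.] 178 mean [0.4493 0.0931 0.0152] rect [452.2  94.3] [65.7 65.4] 43.6
rails [321. 237.] 253 mean [0.3895 0.0548 0.018 ] rect [390.1  53.1] [ 15.3 185. ] 23.2
30 [449. 221.] 64 mean [ 0.4294 -0.3132  0.0297] rect [ 433.6 -313.6] [  4.3 129.9] 84.4
30 [285. 229.] 201 mean [0.4164 0.1577 0.0298] rect [416.4 158.1] [123.3  15.5] 24.6
bulb [307. 215.] 148 mean [0.4519 0.0939 0.0533] rect [452.8  93.1] [39.8 39.9] 89.0
bench z 0.00016944253938100395
```

View pics/topcrop.png

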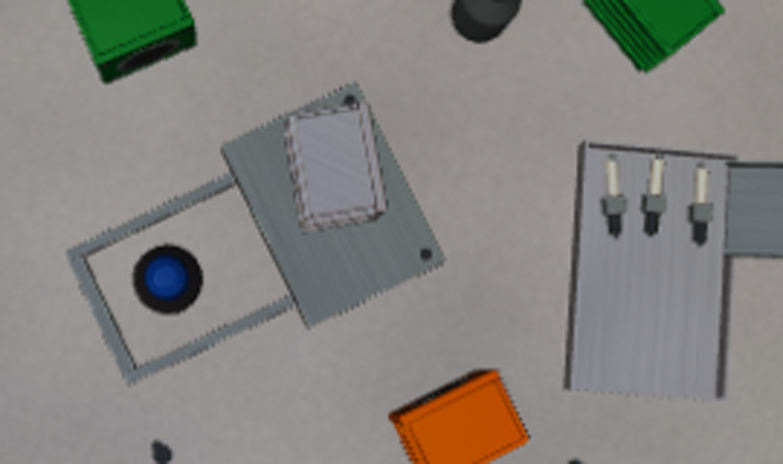

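Candidates for the part in the landing: blue bulb on a black foot at (308,216), grey pulley (221,185), brass plug (216,232). Only the first is inside the landing and the crop confirms it is the primer. The aluminium-coloured block on the deck (366,176) is the casting, not the green or orange ones. Next is the tray.

```bash
cat >> h.py <<'E'
S0=np.array([.4908,-.0034]); SA=np.deg2rad(114.65); SU=np.array([np.cos(SA),np.sin(SA)]); SV=np.array([-SU[1],SU[0]])
def w2s(p): r=np.atleast_2d(p)[:,:2]-S0; return np.c_[r@SU,r@SV]*1000
def s2w(x,y): return S0+(x*SU+y*SV)/1000
def pose(): s=arm.state(); return np.array(s['eef_pos']),R.from_rotvec(s['ee_rot']),s
def down(yaw_y): # tool down, tool y along world angle yaw_y (deg)
    a=np.deg2rad(yaw_y); y=np.array([np.cos(a),np.sin(a),0]); z=np.array([0,0,-1.]); return R.from_matrix(np.c_[np.cross(y,z),y,z])
def rel(p0,r0,p1,r1):
    return r0.inv().apply(np.array(p1)-p0)*1000, np.rad2deg((r0.inv()*r1).as_rotvec())
def plan(p1,r1,n,p0=None,r0=None):
    if p0 is None: p0,r0,_=pose()
    p1=np.array(p1); d=(r0.inv()*r1).as_rotvec(); rows=[]; p=p0;r=r0
    for i in range(n):
        f=(i+1)/n; pn=p0+(p1-p0)*f; rn=r0*R.from_rotvec(d*f); a,b=rel(p,r,pn,rn); rows.append([round(float(x),1) for x in np.r_[a,b]]); p,r=pn,rn
    print(rel(p0,r0,p1,r1)); print(str(rows).replace(' ',''))
E
python3 - <<'E'
from h import *
p,d,c=load('top'); P=cloud(d,c); z=P[:,:,2]
reg=np.zeros(z.shape,bool); reg[165:262,440:505]=1
m=reg&(z<.008)&(z>.0015)
for lo,hi in[(.0015,.008),(.022,.034)]:
    q=P[reg&(z>lo)&(z<hi)]; r=cv2.minAreaRect((q[:,:2]*1000).astype(np.float32)); print(r,len(q))
crop=np.array([[584,142],[735,157],[722,398],[567,388]])/2.9+[250,120]
print(onplane(c,crop,.03).round(3))
p0,r0,s=pose(); print(r0.as_matrix().round(3))
plan([.452,.094,.22],down(-65.35),18)
E
```

```text
((454.4053955078125, -392.69927978515625), (197.5016632080078, 287.0704040527344), 87.96733093261719) 2756
((451.08258056640625, -395.30975341796875), (163.5266876220703, 251.71714782714844), 84.35151672363281) 453
[[ 0.58  -0.328  0.03 ]
 [ 0.563 -0.483  0.03 ]
 [ 0.321 -0.459  0.03 ]
 [ 0.335 -0.301  0.03 ]]
[[ 0.926  0.378 -0.001]
 [ 0.378 -0.926  0.001]
 [-0.    -0.001 -1.   ]]
(array([ 454.04626618, -565.66006856,    2.51314743]), array([-0.07987983,  0.00305332, -2.42641331]))
[[25.2,-31.4,0.1,-0.0,0.0,-0.1],[25.3,-31.4,0.1,-0.0,0.0,-0.1],[25.4,-31.3,0.1,-0.0,0.0,-0.1],[25.4,-31.2,0.1,-0.0,0.0,-0.1],[25.5,-31.2,0.1,-0.0,0.0,-0.1],[25.6,-31.1,0.1,-0.0,0.0,-0.1],[25.7,-31.1,0.1,-0.0,0.0,-0.1],[25.7,-31.0,0.1,-0.0,0.0,-0.1],[25.8,-30.9,0.1,-0.0,0.0,-0.1],[25.9,-30.9,0.1,-0.0,0.0,-0.1],[26.0,-30.8,0.1,-0.0,0.0,-0.1],[26.0,-30.8,0.1,-0.0,0.0,-0.1],[26.1,-30.7,0.1,-0.0,0.0,-0.1],[26.2,-30.6,0.1,-0.0,0.0,-0.1],[26.2,-30.6,0.1,-0.0,0.0,-0.1],[26.3,-30.5,0.1,-0.0,0.0,-0.1],[26.4,-30.5,0.1,-0.0,0.0,-0.1],[26.5,-30.4,0.1,-0.0,0.0,-0.1]]
```

```bash
python3 - <<'E'
from h import *
p0,r0,s=pose()
plan([.47,-.25,.24],down(-65.35),9)
plan([.452,.094,.22],down(-65.35),9,np.array([.47,-.25,.24]),down(-65.35))
E
```

```text
(array([ 340.59912872, -240.43428772,  -17.93039623]), array([-0.07987983,  0.00305332, -2.42641331]))
[[37.8,-26.7,-2.0,-0.0,0.0,-0.3],[38.0,-26.5,-2.0,-0.0,0.0,-0.3],[38.1,-26.4,-2.0,-0.0,0.0,-0.3],[38.2,-26.2,-2.0,-0.0,0.0,-0.3],[38.3,-26.0,-2.0,-0.0,0.0,-0.3],[38.5,-25.8,-2.0,-0.0,0.0,-0.3],[38.6,-25.6,-2.0,-0.0,0.0,-0.3],[38.7,-25.5,-2.0,-0.0,0.0,-0.3],[38.8,-25.3,-2.0,-0.0,0.0,-0.3]]
(array([ 127.11378278, -320.15946999,   20.        ]), array([0., 0., 0.]))
[[14.1,-35.6,2.2,0.0,0.0,0.0],[14.1,-35.6,2.2,0.0,0.0,0.0],[14.1,-35.6,2.2,0.0,0.0,0.0],[14.1,-35.6,2.2,0.0,0.0,0.0],[14.1,-35.6,2.2,0.0,0.0,0.0],[14.1,-35.6,2.2,0.0,0.0,0.0],[14.1,-35.6,2.2,0.0,0.0,0.0],[14.1,-35.6,2.2,0.0,0.0,0.0],[14.1,-35.6,2.2,0.0,0.0,0.0]]
```

Request:
move_arm(
  motion=[
    [[38, -26, -2, 0, 0, -0.3], [38, -26, -2, 0, 0, -0.3], [38, -26, -2, 0, 0, -0.3], [38, -26, -2, 0, 0, -0.3], [38, -26, -2, 0, 0, -0.3], [38, -26, -2, 0, 0, -0.3], [38, -26, -2, 0, 0, -0.3], [38, -26, -2, 0, 0, -0.3], [38, -26, -2, 0, 0, -0.3]],
  ],
  claw=-0.8,
)

```text
clock: 1.05
eef_pos: [0.4677, -0.2456, 0.2351]
ee_rot: [-3.07, -0.653, 0.011]
force: [0.7, -0.5, 0.1]
opening: 0.0782
```

Request:
move_arm(
  motion=[
    [[14, -36, 2, 0, 0, 0], [14, -36, 2, 0, 0, 0], [14, -36, 2, 0, 0, 0], [14, -36, 2, 0, 0, 0], [14, -36, 2, 0, 0, 0], [14, -36, 2, 0, 0, 0], [14, -36, 2, 0, 0, 0], [14, -36, 2, 0, 0, 0], [14, -30, 0, 0, 0, 0], [0, 0, 0, 0, 0, 0]],
  ],
)

```text
clock: 2.05
eef_pos: [0.4502, 0.119, 0.2185]
ee_rot: [-3.064, -0.675, 0.007]
force: [0.1, 0.1, -0.3]
opening: 0.0784
```

```bash
python3 - <<'E'
from h import *
grab('wrist','w1.png')
p0,r0,s=pose();print(p0,r0.as_matrix().round(3))
print(rel(p0,r0,[.4523,.0938,.020],down(-65.35)))
E
```

```text
[0.45037666 0.11634214 0.21826971] [[ 0.908  0.418 -0.006]
 [ 0.418 -0.908  0.001]
 [-0.005 -0.003 -1.   ]]
(array([ -6.74724243,  21.91548441, 198.23448503]), array([-0.18309432,  0.26903646,  0.06491412]))
```

View pics/w1.png

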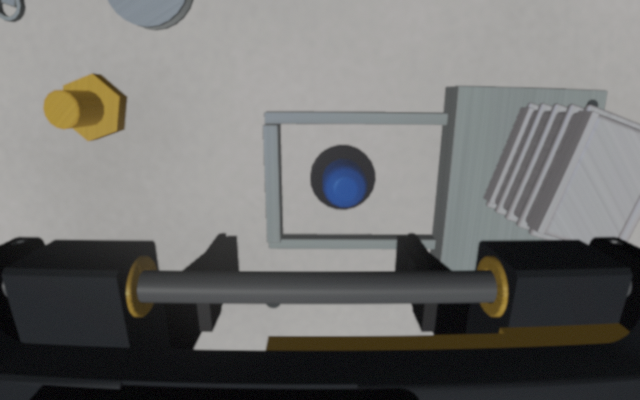

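The wrist view shows the primer at (343,185) inside the landing frame. I'll cross-check its position from this view.

```bash
python3 - <<'E'
from h import *
p,d,c=load('wrist'); P=cloud(d,c)
m=(p[:,:,2]>p[:,:,0]+50.)&(p[:,:,2]>70)
m[:,:250]=0;m[:,440:]=0
q=P[m]; t=q[q[:,2]>.045]; print(len(q),t.mean(0), (t.max(0)+t.min(0))/2, t[:,2].max())
f=P[120:225,290:400].reshape(-1,3); f=f[(abs(f[:,2]-.014)<.004)]; print('foot',cv2.minEnclosingCircle((f[:,:2]*1000).astype(np.float32)))
E
```

```text
1343 [0.45640401 0.09340701 0.05480584] [0.45490742 0.0926791  0.05269032] 0.060164344840139106
foot ((482.0540466308594, 102.53392028808594), 62.81736755371094)
```

Request:
move_arm(
  motion=[
    [[-3, 11, 10, -0.2, 0.3, 0], [-3, 11, 20, 0, 0, 0], [0, 0, 25, 0, 0, 0], [0, 0, 25, 0, 0, 0], [0, 0, 25, 0, 0, 0], [0, 0, 25, 0, 0, 0], [0, 0, 20, 0, 0, 0], [0, 0, 10, 0, 0, 0], [0, 0, 0, 0, 0, 0]],
  ],
)

```text
clock: 3.0
eef_pos: [0.4542, 0.0705, 0.0467]
ee_rot: [3.069, 0.632, -0.004]
force: [-0.2, 1.3, 1.7]
opening: 0.0786
```

```bash
python3 - <<'E'
from h import *
p0,r0,s=pose();print(p0,r0.as_matrix().round(3))
print(rel(p0,r0,[.4533,.0935,.020],down(-65.35)))
E
```

```text
[0.45416069 0.07045195 0.04666431] [[ 0.919  0.395 -0.001]
 [ 0.395 -0.919 -0.008]
 [-0.004  0.007 -1.   ]]
(array([  8.41762088, -21.70273542,  26.47780289]), array([ 0.40633848,  0.22581126, -1.37896413]))
```

```bash
python3 - <<'E'
from h import *
grab('wrist','w2.png'); grab('side','s2.png')
p,d,c=load('side'); cv2.imwrite('pics/s2c.png',cv2.resize(p[120:260,220:400],None,fx=4,fy=4)[:,:,::-1])
p0,r0,s=pose();print(p0,s['force'])
E
```

```text
[0.4547143  0.07044315 0.04793943] [ 0.06615146 -0.33133571  0.48841159]
```

View pics/w2.png

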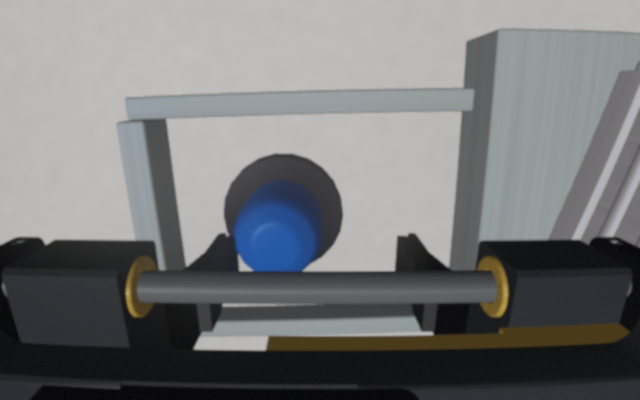

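View pics/s2c.png

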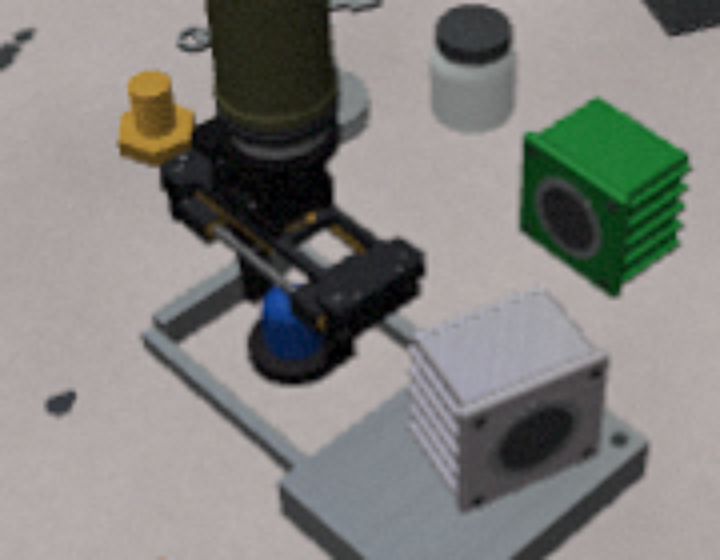

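The bulb at (275,245) sits against the left finger but still between the jaws, and it hasn't moved. The arm overshoots, so I'll use smaller rows that taper to a stop.

Request:
move_arm(
  motion=[
    [[3, -6, 0, 0.2, 0.2, -0.7], [2, -5, 0, 0, 0, 0], [1, -3, 0, 0, 0, 0], [0, 0, 0, 0, 0, 0], [0, 0, 0, 0, 0, 0]],
  ],
)

```text
clock: 3.6
eef_pos: [0.4567, 0.0867, 0.0508]
ee_rot: [3.065, 0.655, 0.01]
force: [-0.2, -0.5, 1.0]
opening: 0.0784
```

```bash
python3 - <<'E'
from h import *
p0,r0,s=pose();print(p0,s['qvel'].round(3))
print(rel(p0,r0,[.4533,.0935,.020],down(-65.35)))
E
```

```text
[0.45671866 0.08671784 0.05081696] [-0.004 -0.004 -0.005 -0.003 -0.001  0.003 -0.003]
(array([-0.49425986, -7.86233548, 30.74587853]), array([ 0.51352767, -0.27115184, -0.51997923]))
```

Request:
move_arm(
  motion=[
    [[0, -4, 3, 0.4, -0.2, -0.5], [0, -2, 8, 0, 0, 0], [0, 0, 8, 0, 0, 0], [0, 0, 5, 0, 0, 0], [0, 0, 2, 0, 0, 0], [0, 0, 0, 0, 0, 0], [0, 0, 0, 0, 0, 0]],
  ],
)

```text
clock: 4.3
eef_pos: [0.4532, 0.0923, 0.0215]
ee_rot: [3.068, 0.671, -0.001]
force: [0.1, 0.2, 0.7]
opening: 0.0786
```

```bash
python3 - <<'E'
from h import *
p0,r0,s=pose();print(p0,s['qvel'].round(3))
print(rel(p0,r0,[.4533,.0935,.020],down(-65.35)))
E
```

```text
[0.45319931 0.09230785 0.02152968] [-0.002  0.005 -0.     0.001  0.003 -0.001 -0.   ]
(array([ 0.59081308, -1.04207638,  1.52849334]), array([0.03091703, 0.06023786, 0.02626913]))
```

Request:
move_arm(
  motion=[
    [[0, 0, 0, 0, 0, 0], [0, 0, 0, 0, 0, 0], [0, 0, 0, 0, 0, 0], [0, 0, 0, 0, 0, 0], [0, 0, 0, 0, 0, 0], [0, 0, 0, 0, 0, 0], [0, 0, 0, 0, 0, 0]],
  ],
  claw=1,
)

```text
clock: 5.0
eef_pos: [0.4541, 0.0922, 0.0224]
ee_rot: [3.068, 0.67, 0.002]
force: [0.1, 0.2, -0.8]
opening: 0.0434
```

Request:
move_arm(
  motion=[
    [[0, 0, -8, 0, 0, 0], [0, 0, -20, 0, 0, 0], [0, 0, -30, 0, 0, 0], [0, 0, -35, 0, 0, 0], [0, 0, -30, 0, 0, 0], [0, 0, -20, 0, 0, 0], [0, 0, -8, 0, 0, 0], [0, 0, 0, 0, 0, 0], [0, 0, 0, 0, 0, 0]],
  ],
)

```text
clock: 5.9
eef_pos: [0.4515, 0.0931, 0.1801]
ee_rot: [3.068, 0.675, -0.004]
force: [0.3, -0.4, -1.2]
opening: 0.0432
```

```bash
python3 - <<'E'
from h import *
p0,r0,s=pose();print(p0,s['opening'],s['force'])
print(rel(p0,r0,[.389,-.389,.19],down(-65.35)))
E
```

```text
[0.4514788  0.09310519 0.18010911] 0.04320482949600215 [ 0.25169174 -0.39451682 -1.1940875 ]
(array([-258.99529389,  411.41583228,   -9.23557004]), array([0.00404256, 0.13885004, 0.1549083 ]))
```

Request:
move_arm(
  motion=[
    [[-6, 9, -2, 0, 0, 0], [-12, 18, -2, 0, 0, 0], [-17, 27, -2, 0, 0, 0], [-20, 32, -1, 0, 0, 0], [-22, 35, -1, 0, 0, 0], [-22, 35, -1, 0, 0, 0], [-22, 35, 0, 0, 0, 0], [-22, 35, 0, 0, 0, 0], [-22, 35, 0, 0, 0, 0], [-22, 35, 0, 0, 0, 0], [-20, 32, 0, 0, 0, 0], [-17, 27, 0, 0, 0, 0], [-12, 18, 0, 0, 0, 0], [-6, 9, 0, 0, 0, 0], [0, 0, 0, 0, 0, 0], [0, 0, 0, 0, 0, 0], [0, 0, 0, 0, 0, 0]],
  ],
)

```text
clock: 7.6
eef_pos: [0.3719, -0.3749, 0.1686]
ee_rot: [-3.044, -0.67, 0.048]
force: [-0.6, 0.4, -1.3]
opening: 0.0435
```

```bash
python3 - <<'E'
from h import *
p0,r0,s=pose();print(p0,s['opening'],s['force'],s['q'].round(2))
print(rel(p0,r0,[.389,-.389,.024],down(-65.35)))
E
```

```text
[ 0.37186148 -0.37490161  0.16858188] 0.04351179660482404 [-0.62422071  0.40504302 -1.30567158] [ 0.92  0.14 -0.21  1.79  0.04  1.26 -0.43]
(array([ 13.22614064,  24.36084734, 143.62462205]), array([-1.73520719,  1.42961895,  0.17211823]))
```

Request:
move_arm(
  motion=[
    [[4, 6, 5, -1, 0.7, 0], [5, 8, 10, -0.7, 0.7, 0], [3, 5, 18, 0, 0, 0], [0, 2, 22, 0, 0, 0], [0, 0, 22, 0, 0, 0], [0, 0, 18, 0, 0, 0], [0, 0, 12, 0, 0, 0], [0, 0, 5, 0, 0, 0], [0, 0, 0, 0, 0, 0], [0, 0, 0, 0, 0, 0]],
  ],
)

```text
clock: 8.6
eef_pos: [0.4004, -0.3775, 0.0565]
ee_rot: [3.058, 0.706, 0.01]
force: [-0.2, 1.1, -1.4]
opening: 0.0435
```

```bash
python3 - <<'E'
from h import *
p0,r0,s=pose();print(p0,s['opening'],s['force'])
print(rel(p0,r0,[.389,-.389,.0265],down(-65.35)))
E
```

```text
[ 0.40038409 -0.37754129  0.05652881] 0.043500091441111034 [-0.15760095  1.09447576 -1.40954419]
(array([-15.42954877,   5.17808464,  29.96240048]), array([ 0.24129798, -0.33469346,  1.35784207]))
```

Request:
move_arm(
  motion=[
    [[-5, 2, 0, 0.2, -0.3, 0.6], [-5, 2, 4, 0, 0, 0.5], [-2, 0, 8, 0, 0, 0], [0, 0, 8, 0, 0, 0], [0, 0, 4, 0, 0, 0], [0, 0, 2, 0, 0, 0], [0, 0, 0, 0, 0, 0], [0, 0, 0, 0, 0, 0]],
  ],
)

```text
clock: 9.4
eef_pos: [0.3911, -0.3887, 0.0302]
ee_rot: [3.065, 0.672, 0.003]
force: [-0.1, 0.6, -0.1]
opening: 0.043
```

```bash
python3 - <<'E'
from h import *
p0,r0,s=pose();print(p0,s['opening'],s['force'])
print(rel(p0,r0,[.389,-.389,.0265],down(-65.35)))
E
```

```text
[ 0.3911327  -0.38873798  0.03018781] 0.043049592067977156 [-0.09615702  0.57741965 -0.11048653]
(array([-2.05064261, -0.66827307,  3.6831085 ]), array([ 0.2157017 , -0.06195628,  0.08507734]))
```

Request:
move_arm(
  motion=[
    [[0, 0, 3, 0, 0, 0], [0, 0, 0, 0, 0, 0], [0, 0, 0, 0, 0, 0]],
  ],
)

```text
clock: 9.7
eef_pos: [0.3917, -0.3888, 0.0274]
ee_rot: [3.065, 0.673, 0.004]
force: [0.8, 0.5, -0.6]
opening: 0.0431
```

Request:
move_arm(
  motion=[
    [[0, 0, 0, 0, 0, 0], [0, 0, 0, 0, 0, 0], [0, 0, 0, 0, 0, 0], [0, 0, -5, 0, 0, 0], [0, 0, -12, 0, 0, 0], [0, 0, -22, 0, 0, 0], [0, 0, -30, 0, 0, 0], [0, 0, -35, 0, 0, 0], [0, 0, -30, 0, 0, 0], [0, 0, -20, 0, 0, 0], [0, 0, -8, 0, 0, 0], [0, 0, 0, 0, 0, 0], [0, 0, 0, 0, 0, 0]],
  ],
  claw=-0.5,
)

```text
clock: 11.0
eef_pos: [0.3918, -0.3883, 0.2035]
ee_rot: [3.059, 0.673, 0.009]
force: [-0.1, 0.3, -0.3]
opening: 0.0649
```

```bash
python3 - <<'E'
from h import *
p0,r0,s=pose();print(p0,r0.as_matrix().round(3),s['opening'],s['force'])
p,d,c=grab('top','top1.png'); cv2.imwrite('pics/top1c.png',cv2.resize(p[120:280,250:520],None,fx=2.9,fy=2.9)[:,:,::-1])
E
```

```text
[ 0.39182596 -0.38832379  0.20348786] [[ 0.908  0.419  0.008]
 [ 0.42  -0.908 -0.008]
 [ 0.004  0.011 -1.   ]] 0.06486552254401522 [-0.10080407  0.29698703 -0.32243549]
```

View pics/top1c.png

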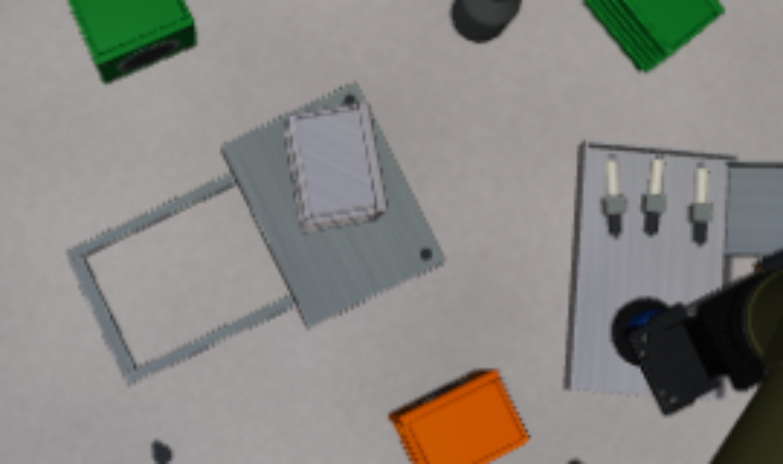

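The primer is in the tray's free half (crop 640,330). Next I'll check clearances to the green block and oil bottle around the lateral-push start.

```bash
python3 - <<'E'
from h import *
p,d,c=load('top'); P=cloud(d,c); z=P[:,:,2]
for n,(v0,v1,u0,u1) in dict(green=(100,150,268,322),bottle=(100,138,402,435),green2=(90,150,445,505),cast=(140,205,340,392)).items():
    q=P[v0:v1,u0:u1].reshape(-1,3); q=q[q[:,2]>.05]; print(n,q.min(0).round(3),q.max(0).round(3)); s=w2s(q); print('   stand',s.min(0).round(0),s.max(0).round(0))
q=P[130:270,265:510][abs(z[130:270,265:510]-.138)<.008]; print(cv2.minAreaRect((w2s(q)).astype(np.float32)))
def tilted(a): return down(-65.35)*R.from_euler('y',a,degrees=True)
p0,r0,s=pose()
T=s2w(-84,-115); print(T)
plan([*T,.20],tilted(-8),14)
E
```

```text
green [0.652 0.063 0.051] [0.759 0.183 0.112]
   stand [ -29. -290.] [  78. -208.]
bottle [ 0.69  -0.258  0.05 ] [ 0.748 -0.198  0.136]
   stand [-330. -142.] [-270.  -85.]
green2 [ 0.655 -0.455  0.05 ] [ 0.78  -0.336  0.108]
   stand [-498. -100.] [-403.   17.]
cast [ 0.494 -0.114  0.05 ] [ 0.605 -0.025  0.145]
   stand [-133.  -86.] [-35.  32.]
((-84.08745574951172, -26.27428436279297), (102.70856475830078, 76.66195678710938), 73.96588134765625)
[ 0.63035456 -0.03178177]
(array([ 366.14428668, -223.45478108,    2.18653147]), array([ 0.59399345, -8.20602022,  0.11522593]))
[[26.2,-16.0,0.2,0.0,-0.6,0.0],[26.2,-16.0,-0.1,0.0,-0.6,0.0],[26.1,-16.0,-0.4,0.0,-0.6,0.0],[26.1,-16.0,-0.6,0.0,-0.6,0.0],[26.1,-16.0,-0.9,0.0,-0.6,0.0],[26.1,-16.0,-1.1,0.0,-0.6,0.0],[26.1,-16.0,-1.4,0.0,-0.6,0.0],[26.1,-16.0,-1.6,0.0,-0.6,0.0],[26.1,-16.0,-1.9,0.0,-0.6,0.0],[26.0,-16.0,-2.1,0.0,-0.6,0.0],[26.0,-16.0,-2.4,0.0,-0.6,0.0],[26.0,-16.0,-2.7,0.0,-0.6,0.0],[26.0,-16.0,-2.9,0.0,-0.6,0.0],[25.9,-16.0,-3.2,0.0,-0.6,0.0]]
```

Request:
move_arm(
  motion=[
    [[8, -5, 0, 0, -0.5, 0], [16, -10, 0, 0, -0.5, 0], [24, -15, 0, 0, -0.6, 0], [30, -18, -1, 0, -0.6, 0], [32, -20, -1, 0, -0.6, 0], [34, -20, -1, 0, -0.7, 0], [34, -20, -2, 0, -0.7, 0], [34, -20, -2, 0, -0.7, 0], [34, -20, -2, 0, -0.7, 0], [32, -20, -2, 0, -0.6, 0], [30, -18, -3, 0, -0.6, 0], [22, -14, -3, 0, -0.6, 0], [14, -9, -3, 0, -0.5, 0], [8, -5, 0, 0, -0.3, 0], [0, 0, 0, 0, 0, 0], [0, 0, 0, 0, 0, 0], [0, 0, 0, 0, 0, 0]],
  ],
  claw=0,
)

```text
clock: 12.75
eef_pos: [0.6217, -0.0186, 0.1742]
ee_rot: [3.036, 0.675, -0.266]
force: [0.2, -1.0, 0.7]
opening: 0.0435
```

```bash
cat >> h.py <<'E'
def tilted(a): return down(-65.35)*R.from_euler('y',a,degrees=True)
E
python3 - <<'E'
from h import *
p0,r0,s=pose();print(p0,w2s(p0),s['opening'],s['force'],s['q'].round(2))
print(rel(p0,r0,[*s2w(-84,-115),.070],tilted(-8)))
E
```

```text
[ 0.62166002 -0.01863458  0.17415727] [[ -68.42461431 -112.5811188 ]] 0.04354227026690011 [ 0.22440329 -1.03247631  0.65682915] [ 0.31  0.46 -0.48  1.42  0.24  1.49 -1.32]
(array([ 20.0008409 ,  17.35534574, 101.96047426]), array([-0.9091    ,  1.81755906,  0.48226414]))
```

Request:
move_arm(
  motion=[
    [[2, 4, 3, -0.5, 0.7, 0.3], [3, 6, 8, -0.4, 0.7, 0.2], [4, 4, 14, 0, 0.4, 0], [4, 2, 18, 0, 0, 0], [3, 0, 18, 0, 0, 0], [3, 0, 14, 0, 0, 0], [2, 0, 10, 0, 0, 0], [1, 0, 4, 0, 0, 0], [0, 0, 0, 0, 0, 0], [0, 0, 0, 0, 0, 0]],
  ],
)

```text
clock: 13.75
eef_pos: [0.6375, -0.042, 0.0791]
ee_rot: [3.031, 0.638, -0.201]
force: [-0.3, 0.1, -0.5]
opening: 0.0437
```

```bash
python3 - <<'E'
from h import *
p0,r0,s=pose();print(p0,w2s(p0),s['opening'],s['force'],s['q'].round(2))
print(rel(p0,r0,[*s2w(-84,-100),.070],tilted(-9)))
E
```

```text
[ 0.63747091 -0.04198212  0.07909271] [[ -96.23886843 -117.21355373]] 0.04369067814254389 [-0.26727141  0.13429265 -0.54037003] [ 0.32  0.53 -0.45  1.52  0.29  1.28 -1.35]
(array([-16.02971961, -12.08194509,  11.21821839]), array([ 0.47019705, -1.28884186, -0.90937902]))
```

Request:
move_arm(
  motion=[
    [[-2, -5, 3, 0.4, -0.8, -0.5], [-3, -4, 3, 0, -0.5, -0.3], [-3, -2, 2, 0, 0, 0], [0, 0, 0, 0, 0, 0], [0, 0, 0, 0, 0, 0]],
  ],
)

```text
clock: 14.25
eef_pos: [0.6249, -0.0341, 0.074]
ee_rot: [3.026, 0.662, -0.236]
force: [-0.4, -0.2, -0.4]
opening: 0.0431
```

```bash
python3 - <<'E'
from h import *
p0,r0,s=pose();print(p0,w2s(p0),s['opening'],s['force'])
print(rel(p0,r0,[*s2w(-84,-62),.070],tilted(-9)))
E
```

```text
[ 0.62494577 -0.03405989  0.07397971] [[ -83.81465428 -109.13395496]] 0.04311249082356631 [-0.36727189 -0.24637568 -0.41301268]
(array([-45.94529634,   0.13578092,  11.24692953]), array([ 0.12489629, -0.07172091,  0.03116326]))
```

Request:
move_arm(
  motion=[
    [[-3, 0, 0.6, 0, 0, 0], [-3, 0, 0.6, 0, 0, 0], [-3, 0, 0.6, 0, 0, 0], [-3, 0, 0.6, 0, 0, 0], [-3, 0, 0.6, 0, 0, 0], [-3, 0, 0.6, 0, 0, 0], [-3, 0, 0.6, 0, 0, 0], [-3, 0, 0.6, 0, 0, 0], [-3, 0, 0.6, 0, 0, 0], [-3, 0, 0.6, 0, 0, 0], [0, 0, 0, 0, 0, 0]],
  ],
)

```text
clock: 15.35
eef_pos: [0.598, -0.0464, 0.0738]
ee_rot: [3.027, 0.663, -0.222]
force: [-0.5, 0.9, -0.4]
opening: 0.0435
```

```bash
cat >> h.py <<'E'
def castrect(z0=.138,fn=None,tol=.006,box=(130,280,255,440)):
    p,d,c=grab('top',fn); P=cloud(d,c); v0,v1,u0,u1=box; P=P[v0:v1,u0:u1]; rgb=p[v0:v1,u0:u1].astype(float)
    m=(abs(P[:,:,2]-z0)<tol)&(rgb.mean(2)>95); n,l,st,ce=cv2.connectedComponentsWithStats(m.astype(np.uint8))
    i=1+np.argmax(st[1:,4]); q=P[l==i]; print('n',len(q),'z',q[:,2].mean().round(4),'rect',[np.round(a,1) for a in cv2.minAreaRect(w2s(q).astype(np.float32))])
    return p
E
python3 - <<'E'
from h import *
p0,r0,s=pose();print(p0,w2s(p0),s['opening'],s['force'])
p=castrect(fn='t3.png'); cv2.imwrite('pics/t3c.png',cv2.resize(p[120:280,250:450],None,fx=3.5,fy=3.5)[:,:,::-1])
E
```

```text
[ 0.59801791 -0.04644896  0.07375584] [[-83.84382351 -79.49280406]] 0.04345272128687505 [-0.47758964  0.93992862 -0.43805195]Traceback (most recent call last):
  File "<stdin>", line 3, in <module>
  File "h.py", line 42, in castrect
    i=1+np.argmax(st[1:,4]); q=P[l==i]; print('n',len(q),'z',q[:,2].mean().round(4),'rect',[np.round(a,1) for a in cv2.minAreaRect(w2s(q).astype(np.float32))])
        ~~~~~~~~~^^^^^^^^^^
    return _wrapfunc(a, 'argmax', axis=axis, out=out, **kwds)
    return bound(*args, **kwds)
ValueError: attempt to get argmax of an empty sequence
```

```bash
python3 - <<'E'
from h import *
p,d,c=load('top'); cv2.imwrite('pics/t3c.png',cv2.resize(p[120:280,250:450],None,fx=3.5,fy=3.5)[:,:,::-1])
p,d,c=grab('side'); cv2.imwrite('pics/s3c.png',cv2.resize(p[120:290,220:420],None,fx=3.4,fy=3.4)[:,:,::-1])
E
```

```text
(no output)
```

View pics/t3c.png

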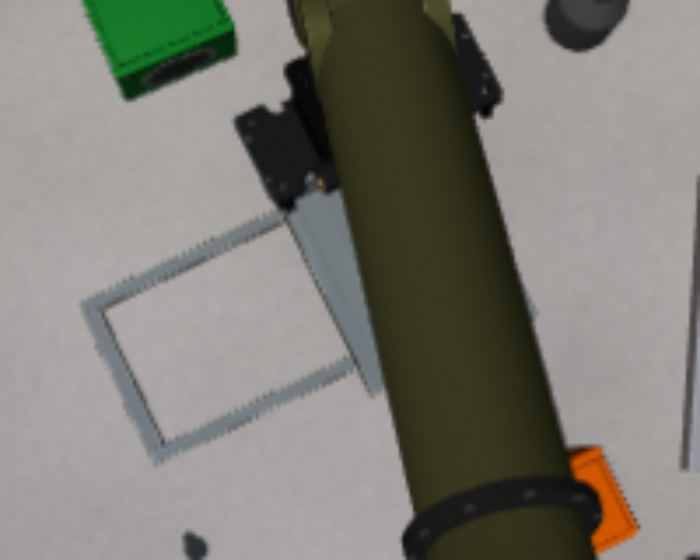

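View pics/s3c.png

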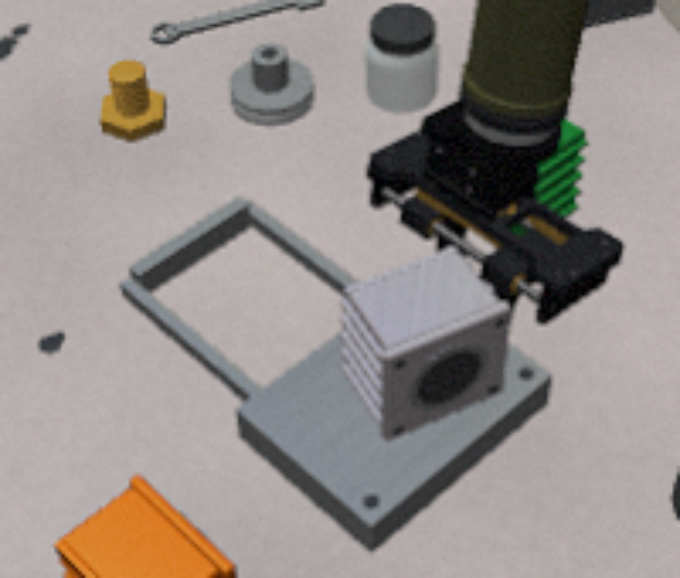

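The forearm hides the housing from the top camera, but the side view shows it clearly with the fingers behind it. I'll measure its top face from the side camera.

```bash
cat >> h.py <<'E'
def castside(z0=.138,tol=.006,box=(140,290,220,440),new=True,fn=None,xmax=None):
    if new: p,d,c=grab('side',fn)
    else: p,d,c=load('side')
    P=cloud(d,c); v0,v1,u0,u1=box; P=P[v0:v1,u0:u1]; rgb=p[v0:v1,u0:u1].astype(float)
    m=(abs(P[:,:,2]-z0)<tol)&(rgb.mean(2)>95)&(abs(rgb[:,:,1]-rgb[:,:,0])<30); n,l,st,ce=cv2.connectedComponentsWithStats(m.astype(np.uint8))
    if n<2: print('none'); return p
    i=1+np.argmax(st[1:,4]); q=P[l==i]; r=cv2.minAreaRect(w2s(q).astype(np.float32)); print('n',len(q),'z',q[:,2].mean().round(4),'rect',[np.round(a,1) for a in r]); print(cv2.boxPoints(r).round(0).tolist())
    return p
E
python3 - <<'E'
from h import *
castside(new=False)
np.savez('tmp.npz')
E
```

```text
n 845 z 0.1357 rect [array([-88.1, -22.4]), array([100.8,  76.5]), np.float64(73.6)]
[[-139.0, -60.0], [-66.0, -81.0], [-37.0, 15.0], [-111.0, 37.0]]
```

Request:
move_arm(
  motion=[
    [[6, 0, -1, 0, 0, 0], [7, 0, -1.2, 0, 0, 0], [6, 3, -1.2, 0, 0, 0], [4, 2, -0.5, 0, 0, 0], [0, 0, 0, 0, 0, 0], [0, 0, 0, 0, 0, 0]],
  ],
  claw=0.45,
)

```text
clock: 16.05
eef_pos: [0.6214, -0.0419, 0.0731]
ee_rot: [3.026, 0.662, -0.233]
force: [0.1, -0.4, -0.2]
opening: 0.0242
```

```bash
python3 - <<'E'
from h import *
p0,r0,s=pose();print(p0,w2s(p0),s['opening'],s['force'])
print(rel(p0,r0,[*s2w(-90,-80),.071],tilted(-9)))
E
```

```text
[ 0.6213724  -0.04188032  0.07306444] [[ -89.43206799 -102.62452127]] 0.024222902066458003 [ 0.08421098 -0.4424371  -0.16339578]
(array([-22.03940782,   0.54129808,   5.51587833]), array([ 0.1355692 , -0.16568891,  0.03513183]))
```

Now I'll push slowly along stand +y.

Request:
move_arm(
  motion=[
    [[-3, 0, 0.6, 0, 0, 0], [-3, 0, 0.6, 0, 0, 0], [-3, 0, 0.6, 0, 0, 0], [-3, 0, 0.6, 0, 0, 0], [-3, 0, 0.6, 0, 0, 0], [-3, 0, 0.6, 0, 0, 0], [-3, 0, 0.6, 0, 0, 0], [-3, 0, 0.6, 0, 0, 0], [-3, 0, 0.6, 0, 0, 0], [0, 0, 0, 0, 0, 0]],
  ],
)

```text
clock: 17.05
eef_pos: [0.5966, -0.0515, 0.0727]
ee_rot: [3.029, 0.665, -0.221]
force: [1.4, 1.5, -0.2]
opening: 0.0238
```

```bash
python3 - <<'E'
from h import *
p0,r0,s=pose();print(p0,w2s(p0),s['opening'],s['force'])
p=castside(); cv2.imwrite('pics/s4c.png',cv2.resize(p[120:290,220:420],None,fx=3.4,fy=3.4)[:,:,::-1])
E
```

```text
[ 0.59659772 -0.0514574   0.07271014] [[-87.80353365 -76.11314058]] 0.023837649024117044 [ 1.37089524  1.51105884 -0.22274256]
n 874 z 0.1359 rect [array([-90.8,  -8.1]), array([101.9,  76.3]), np.float64(76.9)]
[[-140.0, -49.0], [-65.0, -66.0], [-42.0, 33.0], [-116.0, 50.0]]
```

View pics/s4c.png

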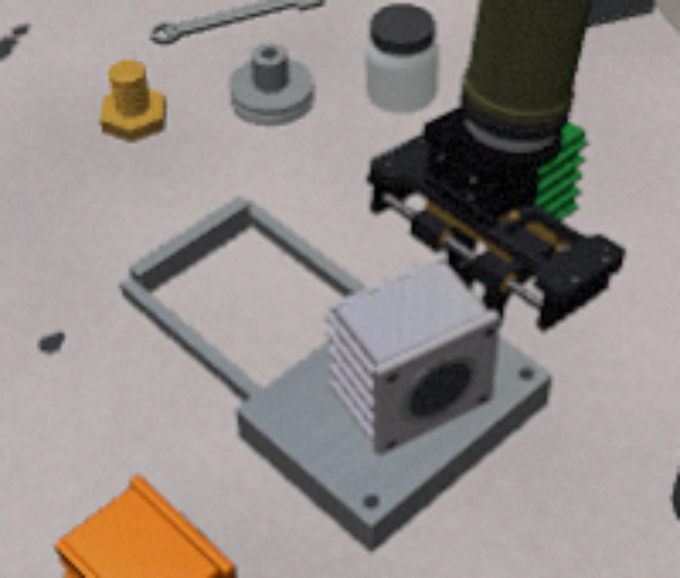

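Request:
move_arm(
  motion=[
    [[-3, 0, 0.5, 0, 0, 0], [-3, 0, 0.5, 0, 0, 0], [-3, 0, 0.5, 0, 0, 0], [0, 0, 0, 0, 0, 0]],
  ],
)

```text
clock: 17.5
eef_pos: [0.5882, -0.0551, 0.0727]
ee_rot: [3.029, 0.665, -0.22]
force: [1.5, 2.3, -0.3]
opening: 0.0239
```

```bash
python3 - <<'E'
from h import *
p0,r0,s=pose();print(p0,w2s(p0),s['opening'],s['force'])
p=castside()
E
```

```text
[ 0.58819794 -0.05508445  0.0726775 ] [[-87.5967305  -66.96606572]] 0.02386229940499292 [ 1.50873198  2.30379182 -0.26196668]
n 890 z 0.1358 rect [array([-92.9,  -0.6]), array([104.2,  76.4]), np.float64(79.0)]
[[-140.0, -44.0], [-65.0, -59.0], [-45.0, 43.0], [-120.0, 58.0]]
```

Request:
move_arm(
  motion=[
    [[4, 0, -1, 0, 0, 0], [8, 0, -2, 0, 0, 0], [10, 0, -10, 0, 0, 0], [6, 0, -20, 0, 0, 0], [3, 0, -25, 0, 0, 0], [0, 0, -25, 0, 0, 0], [0, 0, -15, 0, 0, 0], [0, 0, -5, 0, 0, 0], [0, 0, 0, 0, 0, 0]],
  ],
  claw=-0.4,
)

```text
clock: 18.45
eef_pos: [0.6292, -0.0399, 0.1701]
ee_rot: [3.024, 0.659, -0.246]
force: [0.7, -0.1, -0.6]
opening: 0.0609
```

```bash
cat >> h.py <<'E'
def push(a): return down(24.65)*R.from_euler('y',a,degrees=True)
E
python3 - <<'E'
from h import *
p0,r0,s=pose();print(p0,w2s(p0),s['opening'],s['force'],s['q'].round(2))
castside()
plan([*s2w(-170,-6),.18],push(9),15)
E
```

```text
[ 0.62917553 -0.0398974   0.17010475] [[ -90.8843271  -110.54359424]] 0.0608739164576895 [ 0.67774114 -0.05139107 -0.56900258] [ 0.32  0.46 -0.47  1.42  0.26  1.47 -1.31]
n 887 z 0.1357 rect [array([-92.8,  -0. ]), array([103.6,  76.6]), np.float64(78.8)]
[[-140.0, -43.0], [-65.0, -58.0], [-45.0, 43.0], [-120.0, 58.0]]
(array([-104.4525959 ,   79.2400258 ,    6.85980761]), array([ -0.19639935,  14.51268924, -90.35675147]))
[[-7.0,5.3,0.5,-0.0,1.0,-6.0],[-7.5,4.5,0.3,-0.0,1.0,-6.0],[-7.9,3.7,0.2,-0.0,1.0,-6.0],[-8.3,2.9,0.1,-0.0,1.0,-6.0],[-8.5,2.0,-0.1,-0.0,1.0,-6.0],[-8.7,1.1,-0.2,-0.0,1.0,-6.0],[-8.7,0.2,-0.4,-0.0,1.0,-6.0],[-8.7,-0.8,-0.5,-0.0,1.0,-6.0],[-8.6,-1.7,-0.7,-0.0,1.0,-6.0],[-8.3,-2.6,-0.8,-0.0,1.0,-6.0],[-8.0,-3.4,-0.9,-0.0,1.0,-6.0],[-7.6,-4.2,-1.1,-0.0,1.0,-6.0],[-7.1,-5.0,-1.2,-0.0,1.0,-6.0],[-6.5,-5.7,-1.3,-0.0,1.0,-6.0],[-5.8,-6.4,-1.4,-0.0,1.0,-6.0]]
```

Request:
move_arm(
  motion=[
    [[-7, 5, -1, 0, 1, -6], [-8, 4, -1, 0, 1, -6], [-8, 4, -1, 0, 1, -6], [-8, 3, 0, 0, 1, -6], [-9, 2, 0, 0, 1, -6], [-9, 1, 0, 0, 1, -6], [-9, 0, 0, 0, 1, -6], [-9, -1, -1, 0, 1, -6], [-9, -2, -1, 0, 1, -6], [-8, -3, -1, 0, 1, -6], [-8, -3, -1, 0, 1, -6], [-8, -4, -1, 0, 1, -6], [-7, -5, -1, 0, 1, -6], [-6, -6, -1, 0, 1, -5], [-4, -4, -1, 0, 0, -3], [0, 0, 0, 0, 0, 0], [0, 0, 0, 0, 0, 0]],
  ],
)

```text
clock: 20.2
eef_pos: [0.5516, -0.1619, 0.1602]
ee_rot: [-1.63, -2.487, -0.102]
force: [0.3, -0.5, 0.1]
opening: 0.0608
```

```bash
python3 - <<'E'
from h import *
p0,r0,s=pose();print(p0,w2s(p0),s['opening'],s['force'],s['q'].round(2))
p,d,c=grab('side'); cv2.imwrite('pics/s5c.png',cv2.resize(p[100:300,200:420],None,fx=3,fy=3)[:,:,::-1])
print(rel(p0,r0,[*s2w(-168,-6),.072],push(9)))
castrect()
E
```

```text
[ 0.55163854 -0.1619152   0.16021613] [[-169.44428165   10.81810413]] 0.06078528760556912 [ 0.30940048 -0.45919834  0.12715239] [ 0.87  0.4  -0.71  1.58  0.13  1.38  0.56]
(array([-13.69602535,  19.78347635,  86.53354103]), array([-1.7640392 , -1.1378698 , -1.26610651]))
n 951 z 0.137 rect [array([-88.4,   2.9]), array([103.1,  76.7]), np.float64(78.9)]
```

View pics/s5c.png

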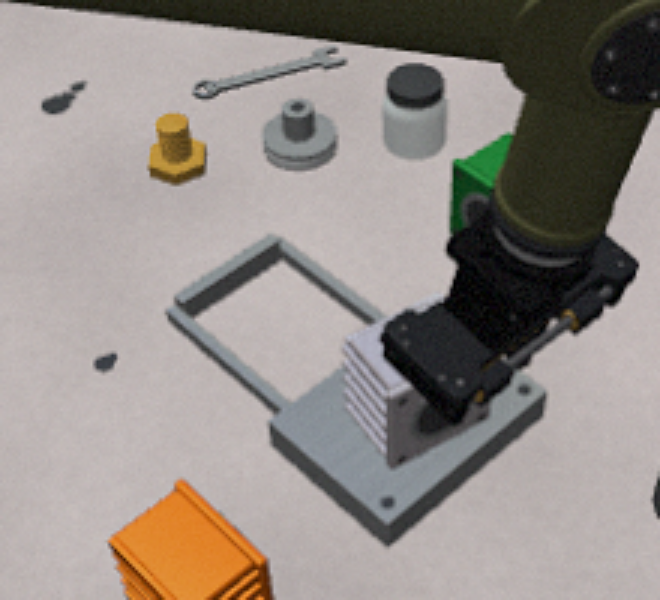

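Request:
move_arm(
  motion=[
    [[-3, 4, 4, -0.9, -0.6, -0.6], [-4, 5, 8, -0.8, -0.5, -0.6], [-3, 4, 14, 0, 0, 0], [-2, 2, 18, 0, 0, 0], [-2, 0, 18, 0, 0, 0], [0, 0, 12, 0, 0, 0], [0, 0, 6, 0, 0, 0], [0, 0, 2, 0, 0, 0], [0, 0, 0, 0, 0, 0], [0, 0, 0, 0, 0, 0]],
  ],
)

```text
clock: 21.3
eef_pos: [0.5685, -0.1516, 0.0715]
ee_rot: [-1.618, -2.538, -0.13]
force: [-0.3, 0.5, -0.1]
opening: 0.0613
```

```bash
python3 - <<'E'
from h import *
p0,r0,s=pose();print(p0,w2s(p0),s['opening'],s['force'])
print(rel(p0,r0,[*s2w(-135,-2),.071],push(9)))
E
```

```text
[ 0.5684822  -0.15162064  0.07149635] [[-167.11289547   -8.78422384]] 0.06127436449720346 [-0.2589387   0.51467503 -0.1178931 ]
(array([31.68721065, -6.62678084,  5.43291502]), array([0.13305794, 0.11818269, 0.30789551]))
```

Request:
move_arm(
  motion=[
    [[4, -2, 0.6, 0, 0, 0], [4, -2, 0.6, 0, 0, 0], [4, -2, 0.6, 0, 0, 0], [4, 0, 0.6, 0, 0, 0], [3, 0, 0.5, 0, 0, 0], [3, 0, 0.5, 0, 0, 0], [3, 0, 0.5, 0, 0, 0], [3, 0, 0.5, 0, 0, 0], [3, 0, 0.5, 0, 0, 0], [3, 0, 0.5, 0, 0, 0], [3, 0, 0.5, 0, 0, 0], [3, 0, 0.5, 0, 0, 0], [3, 0, 0.5, 0, 0, 0], [0, 0, 0, 0, 0, 0]],
  ],
)

```text
clock: 22.7
eef_pos: [0.5473, -0.1146, 0.0743]
ee_rot: [-1.628, -2.546, -0.132]
force: [2.2, -1.5, 0.6]
opening: 0.0607
```

```bash
python3 - <<'E'
from h import *
p0,r0,s=pose();print(p0,w2s(p0),s['opening'],s['force'])
print(rel(p0,r0,[*s2w(-80,0),.071],push(9)))
p=castrect(); cv2.imwrite('pics/t6c.png',cv2.resize(p[120:280,250:450],None,fx=3.5,fy=3.5)[:,:,::-1])
E
```

```text
[ 0.54729885 -0.11457131  0.07430587] [[-124.60475229   -4.98357364]] 0.06068626317173212 [ 2.24250659 -1.45466014  0.58265158]
(array([43.67492699, -4.93830789,  9.66760584]), array([0.60620148, 0.68690154, 0.19786796]))
n 843 z 0.1369 rect [array([-70. ,   8.6]), array([70.1, 99.1]), np.float64(0.2)]
```

View pics/t6c.png

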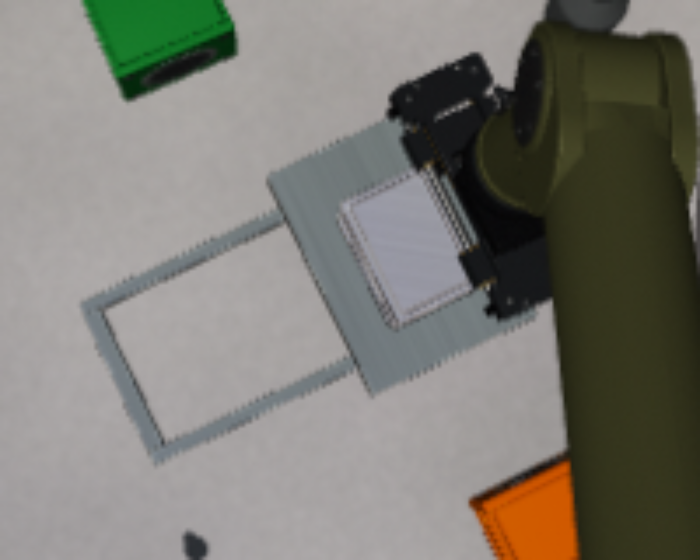

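```bash
python3 - <<'E'
from h import *
p,d,c=load('top'); P=cloud(d,c)[130:280,255:440]; S=w2s(P.reshape(-1,3)); z=P[:,:,2].ravel()
m=(abs(z-.138)<.012)
for a in range(-110,-25,8):
    k=m&(S[:,0]>=a)&(S[:,0]<a+8); 
    if k.sum(): print(a,S[k,1].min().round(1),S[k,1].max().round(1),k.sum())
k=m&(abs(S[:,1]-5)<20); print(S[k,0].min(),S[k,0].max())
E
```

```text
-110 -36.6 29.2 33
-102 -82.9 57.8 92
-94 -44.6 58.1 117
-86 -44.3 58.1 108
-78 -43.6 59.3 118
-70 -42.6 59.6 113
-62 -43.6 58.4 114
-54 -43.5 58.6 110
-46 -43.4 58.6 113
-38 -43.0 58.7 54
-105.11035923404195 -34.611320281513585
```

The housing is now square to within 0.2°, but 7.5 mm off toward +y. I'll keep pushing on a slight diagonal, inside the friction cone, to bring it back to centre.

Request:
move_arm(
  motion=[
    [[3, 0.6, 0.7, 0, 0, 0], [3, 0.6, 0.7, 0, 0, 0], [3, 0.6, 0.7, 0, 0, 0], [3, 0.6, 0.7, 0, 0, 0], [3, 0.6, 0.7, 0, 0, 0], [3, 0.6, 0.7, 0, 0, 0], [3, 0.6, 0.6, 0, 0, 0], [3, 0.6, 0.6, 0, 0, 0], [3, 0.6, 0.6, 0, 0, 0], [3, 0.6, 0.6, 0, 0, 0], [0, 0, 0, 0, 0, 0]],
  ],
)

```text
clock: 23.85
eef_pos: [0.541, -0.0973, 0.0743]
ee_rot: [-1.646, -2.553, -0.112]
force: [1.4, -1.2, 0.5]
opening: 0.0607
```

```bash
cat >> h.py <<'E'
def edges(new=True,z0=.138,tol=.012,xr=(-110,40),fn=None):
    if new: p,d,c=grab('top',fn)
    else: p,d,c=load('top')
    P=cloud(d,c)[130:280,255:440]; S=w2s(P.reshape(-1,3)); z=P[:,:,2].ravel()
    m=(abs(z-z0)<tol)&(abs(S[:,1])<75)
    A=[]
    for a in range(xr[0],xr[1],8):
        k=m&(S[:,0]>=a)&(S[:,0]<a+8)
        if k.sum()>60: A.append((a+4,S[k,1].min(),S[k,1].max()))
    A=np.array(A); 
    print('x',A[[0,-1],0],'ymid',((A[:,1]+A[:,2])/2).round(1)); lo=np.polyfit(A[1:-1,0],A[1:-1,1],1); hi=np.polyfit(A[1:-1,0],A[1:-1,2],1); print('slope deg',np.rad2deg([lo[0],hi[0]]).round(1))
    for yy in (-25,0,25):
        k=m&(abs(S[:,1]-yy)<10); print(yy,'xmin',S[k,0].min().round(1),'xmax',S[k,0].max().round(1))
    return p
E
python3 - <<'E'
from h import *
p0,r0,s=pose();print(p0,w2s(p0),s['opening'],s['force'])
print(rel(p0,r0,[*s2w(-50,-8),.071],push(9)))
p=edges()
cv2.imwrite('pics/t7c.png',cv2.resize(p[120:280,250:450],None,fx=3.5,fy=3.5)[:,:,::-1])
E
```

```text
[ 0.54102356 -0.09727181  0.07433777] [[-106.26444984   -6.49531477]] 0.06067616226054187 [ 1.37618002 -1.24854514  0.51786209]
(array([55.40996923,  1.20733683, 10.36198687]), array([ 0.42047125,  1.81150884, -0.22294714]))
x [-82. -18.] ymid [-5.7  5.3  6.1  6.1  5.8  6.1  6.   6.3  5.6]
slope deg [-0.2  1.5]
-25 xmin -84.8 xmax -16.5
0 xmin -84.5 xmax -16.4
25 xmin -84.2 xmax -16.2
```

View pics/t7c.png

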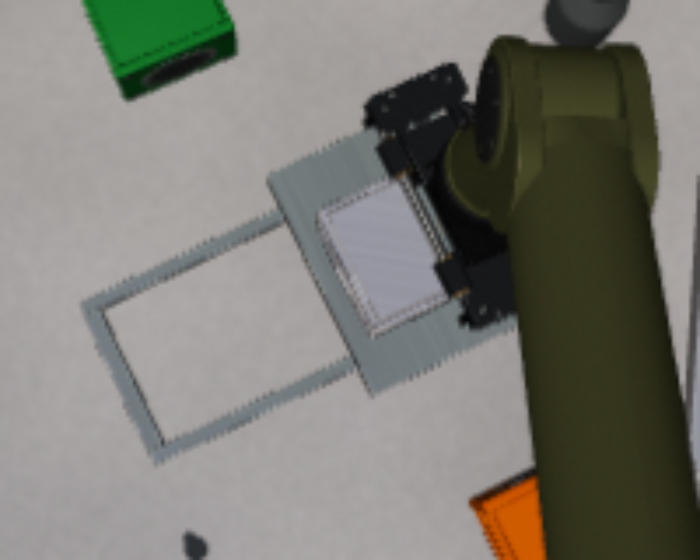

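Request:
move_arm(
  motion=[
    [[3, 1.2, 0.8, 0, 0.2, 0], [3, 1.2, 0.8, 0, 0.2, 0], [3, 1.2, 0.8, 0, 0.2, 0], [3, 1.2, 0.8, 0, 0.2, 0], [3, 1.2, 0.8, 0, 0.2, 0], [3, 1.2, 0.8, 0, 0.2, 0], [3, 1.2, 0.8, 0, 0, 0], [3, 1.2, 0.8, 0, 0, 0], [3, 1.2, 0.8, 0, 0, 0], [3, 1.2, 0.8, 0, 0, 0], [0, 0, 0, 0, 0, 0]],
  ],
)

```text
clock: 25.0
eef_pos: [0.539, -0.0832, 0.0738]
ee_rot: [-1.652, -2.544, -0.095]
force: [1.1, -1.8, 0.1]
opening: 0.0607
```

```bash
python3 - <<'E'
from h import *
p0,r0,s=pose();print(p0,w2s(p0),s['opening'],s['force'])
print(rel(p0,r0,[*s2w(-50,-12),.071],push(9)))
p=edges()
E
```

```text
[ 0.53899873 -0.08323058  0.07383892] [[-92.65825671 -10.51123321]] 0.060680462874432524 [ 1.06119134 -1.83348785  0.14786662]
(array([41.99938385,  1.02600252,  8.06237071]), array([-0.23289587,  1.93005287, -0.68238961]))
x [-66. -10.] ymid [-4.9  2.1  1.7  2.1  1.9  1.4  1.5  1.7]
slope deg [-0.1 -1.6]
-25 xmin -70.3 xmax -3.0
0 xmin -70.2 xmax -2.7
25 xmin -78.5 xmax -2.4
```

Request:
move_arm(
  motion=[
    [[4, 0.6, 0.8, 0, 0.2, -0.1], [4, 0.6, 0.8, 0, 0.2, -0.1], [4, 0.6, 0.8, 0, 0.2, -0.1], [4, 0.6, 0.8, 0, 0.2, -0.1], [4, 0.6, 0.8, 0, 0.2, -0.1], [4, 0.3, 0.8, 0, 0.2, -0.1], [4, 0.3, 0.8, 0, 0.2, -0.1], [4, 0, 0.8, 0, 0.2, 0], [4, 0, 0.8, 0, 0.2, 0], [4, 0, 0.8, 0, 0.2, 0], [0, 0, 0, 0, 0, 0]],
  ],
)

```text
clock: 26.15
eef_pos: [0.5297, -0.0556, 0.0739]
ee_rot: [-1.636, -2.538, -0.113]
force: [0.9, -2.4, 0.2]
opening: 0.0609
```

```bash
python3 - <<'E'
from h import *
p0,r0,s=pose();print(p0,w2s(p0),s['opening'],s['force'])
print(rel(p0,r0,[*s2w(-50,-12),.071],push(9)))
p=edges()
E
```

```text
[ 0.52971437 -0.05557184  0.07391193] [[-63.64772645 -13.60868133]] 0.060936363291307125 [ 0.86993428 -2.44879573  0.17662334]
(array([13.09229528, -1.66373585,  4.81159127]), array([-0.08880255,  0.88628882, -0.27495755]))
x [-34.  22.] ymid [-0.5 -1.1 -1.6 -0.5 -1.2 -1.1 -0.8 -0.6]
slope deg [ 1.2 -0.3]
-25 xmin -42.3 xmax 26.1
0 xmin -42.5 xmax 26.3
25 xmin -41.1 xmax 26.4
```

Request:
move_arm(
  motion=[
    [[3, 0, 0.6, 0, 0.1, 0], [3, 0, 0.6, 0, 0.1, 0], [3, 0, 0.6, 0, 0.1, 0], [2.5, 0, 0.5, 0, 0.1, 0], [2.5, 0, 0.5, 0, 0, 0], [0, 0, 0, 0, 0, 0]],
  ],
)

```text
clock: 26.8
eef_pos: [0.5279, -0.0509, 0.0759]
ee_rot: [-1.645, -2.54, -0.112]
force: [1.4, -1.9, 1.5]
opening: 0.061
```

```bash
python3 - <<'E'
from h import *
p0,r0,s=pose();print(p0,w2s(p0),s['force'])
p=edges()
E
```

```text
[ 0.52789403 -0.05091117  0.07594646] [[-58.65255074 -13.89806522]] [ 1.42336992 -1.85145652  1.46599865]
x [-34.  30.] ymid [ 0.3 -1.  -2.2 -1.4 -2.  -1.8 -1.  -2.  -0.6]
slope deg [-0.6 -0.1]
-25 xmin -35.7 xmax 33.1
0 xmin -36.2 xmax 33.9
25 xmin -36.0 xmax 33.8
```

Request:
move_arm(
  motion=[
    [[3, 0, 1.2, 0, 0.1, 0], [3, 0, 1, 0, 0.1, 0], [3, 0, 0.8, 0, 0.1, 0], [3, 0, 0.6, 0, 0.1, 0], [3, 0, 0.6, 0, 0, 0], [2, 0, 0.5, 0, 0, 0], [0, 0, 0, 0, 0, 0]],
  ],
)

```text
clock: 27.55
eef_pos: [0.5256, -0.0446, 0.0776]
ee_rot: [-1.655, -2.545, -0.109]
force: [0.0, -0.5, -0.1]
opening: 0.0609
```

```bash
python3 - <<'E'
from h import *
p0,r0,s=pose();print(p0,w2s(p0),s['force'])
p,d,c=grab('side'); cv2.imwrite('pics/s8c.png',cv2.resize(p[100:300,200:420],None,fx=3,fy=3)[:,:,::-1])
p=edges()
E
```

```text
[ 0.52561153 -0.0445668   0.07755537] [[-51.93435882 -14.46963105]] [ 0.03226224 -0.54230146 -0.11914004]
x [-18.  38.] ymid [-2.1 -1.8 -1.7 -2.4 -0.2 -2.  -1.2 -1.8]
slope deg [ 6.9 -5. ]
-25 xmin -26.3 xmax 50.8
0 xmin -27.4 xmax 50.5
25 xmin -23.2 xmax 50.1
```

View pics/s8c.png

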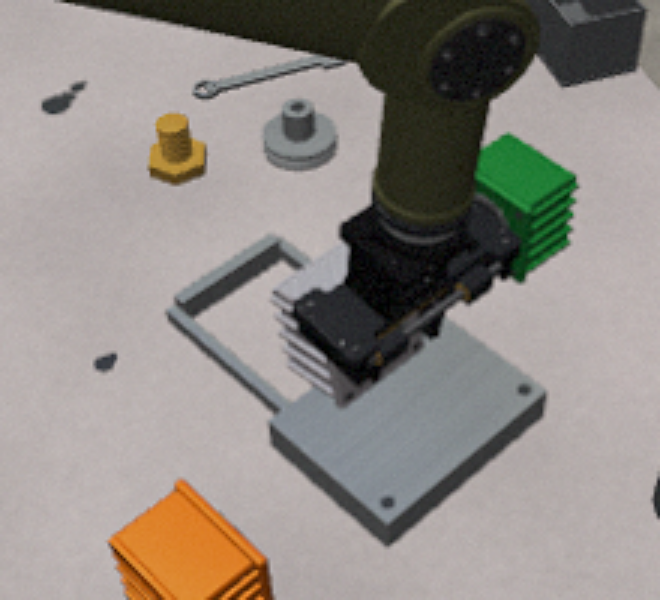

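It is tipping over the edge now, so I'll hold still and let it fall.

Request:
move_arm(
  motion=[
    [[0, 0, 0, 0, 0, 0], [0, 0, 0, 0, 0, 0], [0, 0, 0, 0, 0, 0], [0, 0, 0, 0, 0, 0], [0, 0, 0, 0, 0, 0], [0, 0, 0, 0, 0, 0]],
  ],
)

```text
clock: 28.25
eef_pos: [0.5218, -0.0395, 0.0745]
ee_rot: [-1.645, -2.539, -0.11]
force: [-0.2, -0.5, -0.1]
opening: 0.061
```

```bash
python3 - <<'E'
from h import *
p0,r0,s=pose();print(p0,w2s(p0),s['force'])
p,d,c=grab('side'); cv2.imwrite('pics/s9c.png',cv2.resize(p[100:300,200:420],None,fx=3,fy=3)[:,:,::-1])
p=castrect(z0=.076,tol=.008); cv2.imwrite('pics/t9c.png',cv2.resize(p[120:280,250:450],None,fx=3.5,fy=3.5)[:,:,::-1])
E
```

```text
[ 0.52181978 -0.03945183  0.07450431] [[-45.70405915 -13.15673783]] [-0.18890572 -0.4784833  -0.13500522]
n 1010 z 0.0759 rect [array([68.3, -3.4]), array([104.3,  99.8]), np.float64(88.1)]
```

View pics/s9c.png

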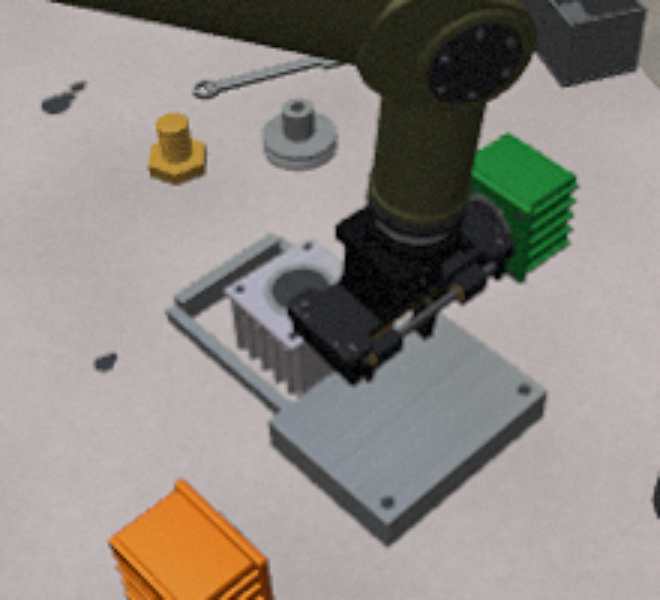

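View pics/t9c.png

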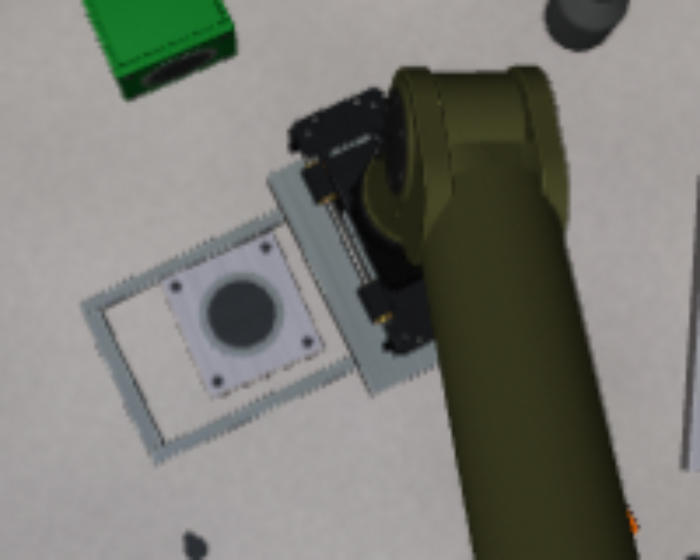

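The housing landed with the round face up between the rails (centre at stand x 68, y −3, yaw about −2°). Next I'll lower to about z 0.052 and push it to the stop.

```bash
python3 - <<'E'
from h import *
p0,r0,s=pose()
print(rel(p0,r0,[*s2w(-8,-3),.053],push(9)))
print(rel(p0,push(9),p0+np.r_[SU*.05,0],push(9)))
E
```

```text
(array([ 34.42182003, -10.47858578,  26.46893739]), array([-6.24304425e-04,  1.23273866e+00, -5.29901837e-01]))
(array([ 4.93844170e+01, -5.26019553e-14,  7.82172325e+00]), array([0., 0., 0.]))
```

Request:
move_arm(
  motion=[
    [[4, -1, 3, 0, 0.5, -0.3], [5, -2, 4, 0, 0.5, -0.2], [6, -2, 4, 0, 0.2, 0], [6, -2, 4, 0, 0, 0], [5, -2, 4, 0, 0, 0], [4, -1, 3, 0, 0, 0], [2, 0, 2, 0, 0, 0], [0, 0, 0, 0, 0, 0], [0, 0, 0, 0, 0, 0]],
  ],
)

```text
clock: 29.25
eef_pos: [0.4952, -0.0086, 0.0538]
ee_rot: [-1.621, -2.53, -0.128]
force: [-0.2, -0.2, 0.6]
opening: 0.0608
```

```bash
python3 - <<'E'
from h import *
p0,r0,s=pose();print(p0,w2s(p0),s['force'])
print(rel(p0,r0,[*s2w(50,-3),.052],push(9)))
E
```

```text
[ 0.49519839 -0.00855958  0.05380413] [[-6.52384994 -1.84564932]] [-0.20733754 -0.1761857   0.63826721]
(array([55.52873013,  1.22140757, 10.7052008 ]), array([-0.04683625, -0.08456897,  0.06018631]))
```

Request:
move_arm(
  motion=[
    [[4, 0, 0.8, 0, 0, 0], [4, 0, 0.8, 0, 0, 0], [4, 0, 0.8, 0, 0, 0], [4, 0, 0.8, 0, 0, 0], [4, 0, 0.8, 0, 0.1, 0], [4, 0, 0.8, 0, 0.1, 0], [4, 0, 0.8, 0, 0.1, 0], [4, 0, 0.8, 0, 0.1, 0], [4, 0, 0.8, 0, 0.1, 0], [4, 0, 0.8, 0, 0.1, 0], [4, 0, 0.8, 0, 0.1, 0], [4, 0, 0.8, 0, 0.1, 0], [0, 0, 0, 0, 0, 0]],
  ],
)

```text
clock: 30.55
eef_pos: [0.4779, 0.0334, 0.0535]
ee_rot: [-1.625, -2.526, -0.138]
force: [1.9, -3.0, 0.1]
opening: 0.0604
```

```bash
python3 - <<'E'
from h import *
p0,r0,s=pose();print(p0,w2s(p0),s['force'])
print(rel(p0,r0,[*s2w(56,-3),.052],push(9)))
castrect(z0=.076,tol=.008)
p=edges(False,.076,.01,(20,180))
E
```

```text
[0.47789189 0.0334432  0.05354488] [[38.86940618 -3.63451846]] [ 1.87320484 -3.03298429  0.07710375]
(array([16.65263086, -0.69569534,  4.29562473]), array([ 0.27646366, -0.32029604, -0.13981183]))
n 905 z 0.0758 rect [array([105.7,  -3.1]), array([104.1,  93.2]), np.float64(89.7)]
x [ 64. 144.] ymid [-3.2 -2.7 -2.6 -2.9 -2.5 -3.3 -3.4 -3.1 -3.  -2.9 -2.6]
slope deg [-0.7 -0.2]
-25 xmin 59.0 xmax 152.2
0 xmin 59.9 xmax 151.8
25 xmin 48.2 xmax 152.3
```

Request:
move_arm(
  motion=[
    [[4, 0, 0.8, 0, 0, 0], [4, 0, 0.8, 0, 0, 0], [4, 0, 0.8, 0, 0, 0], [3, 0, 0.6, 0, 0, 0], [3, 0, 0.6, 0, 0, 0], [3, 0, 0.6, 0, 0, 0], [3, 0, 0.6, 0, 0, 0]],
  ],
)

```text
clock: 31.3
eef_pos: [0.4713, 0.0504, 0.0537]
ee_rot: [-1.634, -2.533, -0.134]
force: [5.4, -11.4, 2.8]
opening: 0.0612
```

```bash
python3 - <<'E'
from h import *
p0,r0,s=pose();print(p0,w2s(p0),s['force'])
print(rel(p0,r0,[*s2w(56,-3),.052],push(9)))
castrect(z0=.076,tol=.008)
p=edges(False,.076,.01,(20,180))
E
```

```text
[0.47132664 0.05040729 0.05370049] [[57.02580281 -4.74282953]] [  5.38852296 -11.38486851   2.81160737]
(array([-1.28143963, -1.74888457,  1.51019757]), array([ 0.46947513,  0.24268465, -0.28443061]))
n 873 z 0.0761 rect [array([124.6,  -4.4]), array([ 91.2, 104.5]), np.float64(0.0)]
x [ 88. 168.] ymid [-4.4 -4.1 -4.1 -4.6 -4.3 -4.2 -4.6 -4.  -3.7 -3.7 -3.9]
slope deg [0.3 0.6]
-25 xmin 67.7 xmax 169.6
0 xmin 79.6 xmax 170.2
25 xmin 70.6 xmax 169.5
```

Request:
move_arm(
  motion=[
    [[4, 0, 0.8, 0, 0, 0], [5, 0, 1, 0, 0, 0], [5, 0, 1, 0, 0, 0]],
  ],
)

```text
clock: 31.65
eef_pos: [0.4714, 0.0504, 0.0541]
ee_rot: [-1.649, -2.548, -0.122]
force: [4.5, -13.9, 2.9]
opening: 0.0609
```

Request:
move_arm(
  motion=[
    [[-3, 0, -0.5, 0, 0, 0], [-6, 0, -2, 0, 0, 0], [-10, 0, -8, 0, 0, 0], [-10, 0, -20, 0, 0, 0], [-10, 0, -30, 0, 0, 0], [-15, 0, -30, 0, 0, 0], [-20, 0, -25, 0, 0, 0], [-25, 0, -15, 0, 0, 0], [-25, 0, -5, 0, 0, 0], [-25, 0, 0, 0, 0, 0], [-20, 0, 0, 0, 0, 0], [-10, 0, 0, 0, 0, 0], [0, 0, 0, 0, 0, 0], [0, 0, 0, 0, 0, 0]],
  ],
)

```text
clock: 33.05
eef_pos: [0.5497, -0.127, 0.1674]
ee_rot: [-1.625, -2.535, -0.135]
force: [-0.4, 0.1, 0.6]
opening: 0.061
```

```bash
python3 - <<'E'
from h import *
p0,r0,s=pose();print(p0,w2s(p0),s['force'])
p=castrect(z0=.076,tol=.008); cv2.imwrite('pics/t10.png',p[:,:,::-1]); cv2.imwrite('pics/t10c.png',cv2.resize(p[160:260,260:360],None,fx=6,fy=6)[:,:,::-1])
edges(False,.076,.01,(20,180))
P=cloud(*[load('top')[i] for i in (1,2)])[130:280,255:440].reshape(-1,3); S=w2s(P)
for n,lo,hi in(('stop',.026,.034),('rail',.014,.022)):
    k=(P[:,2]>lo)&(P[:,2]<hi)&(S[:,0]>20)&(S[:,0]<200)&(abs(S[:,1])<90); print(n,S[k].min(0),S[k].max(0))
k=(abs(P[:,2]-.03)<.004)&(S[:,0]>150)&(abs(S[:,1])<50); print('stop near',np.percentile(S[k,0],[1,50,99]))
p,d,c=grab('side'); cv2.imwrite('pics/s10c.png',cv2.resize(p[100:300,200:420],None,fx=3,fy=3)[:,:,::-1])
E
```

```text
[ 0.54973244 -0.12701922  0.16742339] [[-136.93330195   -2.00370093]] [-0.37386639  0.10452436  0.63698283]
n 1014 z 0.076 rect [array([120.2,  -4.3]), array([100.3, 104.5]), np.float64(0.2)]
x [ 72. 168.] ymid [-4.  -3.5 -3.9 -4.1 -4.1 -4.6 -4.5 -4.1 -4.4 -3.9 -3.2 -3.8 -4.1]
slope deg [-0.1  0.3]
-25 xmin 70.1 xmax 169.4
0 xmin 70.9 xmax 170.3
25 xmin 70.5 xmax 169.2
stop [ 62.60936267 -64.50081975] [185.39788597  72.66419468]
rail [ 20.2172794 -74.2607765] [184.77988156  73.96089585]
stop near [172.69968631 178.86351669 185.07916338]
```

View pics/t10.png

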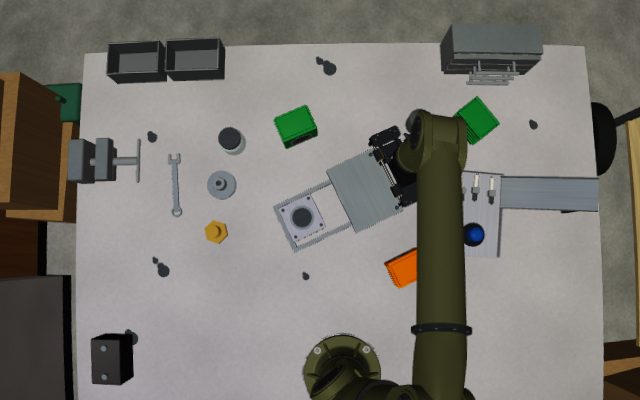

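View pics/t10c.png

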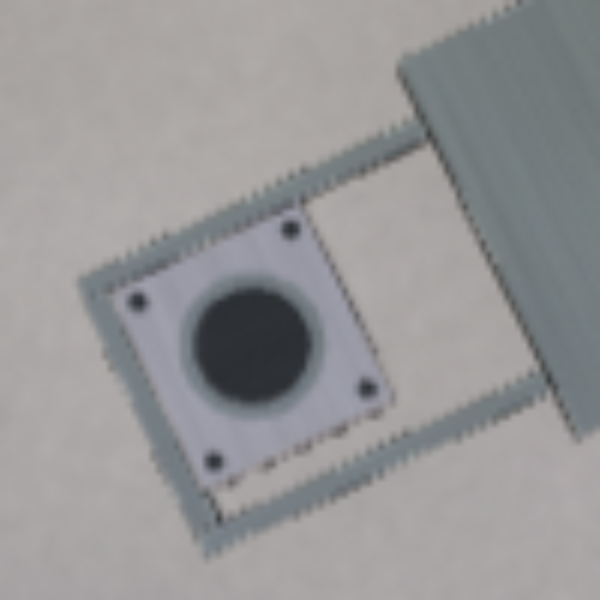

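View pics/s10c.png

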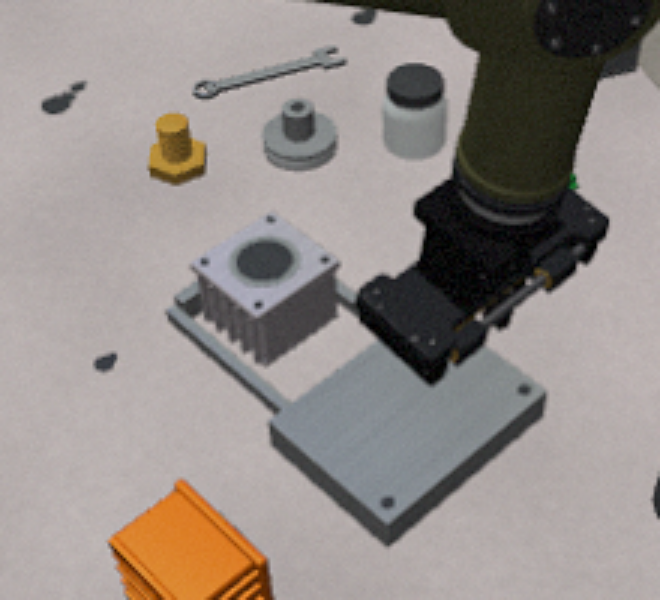

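The top view shows the housing at (302,217) with its disc up, against the stop. The primer is in the tray at (473,234), and the other parts are at the same pixels as at the start. The arm is clear, so I'm handing in.

```bash
python3 - <<'E'
from h import *
s=arm.state(); print(s['force'].round(2),s['qvel'].round(3)); print(arm.hand_in(), s['clock'])
E
```

```text
[-0.16  0.38 -0.43] [-0.002 -0.007 -0.001 -0.     0.004 -0.002 -0.001]
the job is handed in; nothing more can be done
None 33.15
```

The gear housing now lies with its round sealing face up, square and flush against the end stop, and the job is handed in at 33 s of the 72 s allowed.

**What I did:** I took the primer out of the landing and put it in the free half of the tray. I then squared and centred the housing on the deck with finger pushes, never lifting it, and pushed it over the step. After it tumbled I slid it to the stop and pressed it there with about 15 N before backing off.

**Last checks (top camera):**
- **Position:** the housing spans stand x from about 70 to 170 mm. The stop face is at 170, and the calibration is good to about 2 mm.
- **Squareness:** yaw is about 0.2°, its top is at 76 mm, and it sits 4 mm off the centre line between the rails.
- **Everything else:** the primer is in the tray. The spark plug I could see in full, the pulley, the plug and the jar look unmoved in the picture. I checked these by eye, not by measuring. The arm partly hid the other spark plugs, the oil bottle and the green and orange blocks.
- **Arm:** it was clear and still at hand-in.

**What went wrong or disagreed:**
- My first descent overshot sideways by about 23 mm and came close to the primer bulb, so I corrected it before gripping.
- The first lateral push put a finger past the housing's corner, so I redid it with narrower fingers.
- While the housing was on the deck, the side camera read its position about 4 mm off the top camera. I went by the top camera.

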